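Close the photometer cover and zero its pointer

TASK

On the white bench photometer, first press the sprung blue cover down by its orange tab until its catch snaps and holds it fully shut. Then, with the cover shut, turn the black knob in small steps until the red pointer is centred on the green mark (not the yellow one), and let go; leave the photometer's cover shut and do not knock the other things on the bench about.

Things in the scene. Friction and masses are not known exactly. Their poses are not given: they have to be found in the camera images.
- photometer: White bench photometer, fixed: 260 mm deep (x), 320 wide (y). Flat deck 96 mm high at x -20 to +130 mm; front panel slopes down 25 degrees from there to 45 mm high at x = -130 mm. Origin: centre of underside; x away from the robot, y left, z up. On the slope: display left, knob right. On the deck: covered chamber left (+y), scale right (-y).
- cover_hinge (a point): Hinge line of the cover, at the far edge of the chamber (axis along the photometer's y), 108.5 mm above the bench. Axes as the photometer.
- cover_tab (a point): Middle of the upper face of the orange press tab (16 mm by 60 mm) near the free front edge of the blue cover. The cover is a plate 125 mm long from the hinge, 114 mm wide and 8 mm thick; the tab point lies 112 mm from the hinge line and 14 mm above the cover's underside. It moves with the cover.
- cover (a joint): Opening angle of the cover, rad: 0 fully shut (lying flat on the chamber), up to 0.8 fully open. A spring pushes it open; it needs about 5 N at the tab, easing off at about 0.14 rad, below which a catch snaps it shut and holds it.
- knob_grip (a point): On the axis of the black round knob, at the height to grip: 56 mm diameter, 36 mm tall, its flat top 13 mm above this point, the sloping panel 27 mm below it. z is the knob's axis, pointing out of the slope (leaning 25 degrees from vertical towards the robot); the frame does not turn with the knob.
- pointer (a joint): Position of the pointer along its scale, m: 0 at mid-scale, positive to the photometer's right (-y), -0.052 to 0.052. Turning the knob clockwise (seen from its top) moves it right, about 12.5 mm per rad, but the drive is worn: when reversed, and at the start, the knob may turn idly by up to 0.5 rad before the pointer follows. Friction about 0.15 N m; it stays where it is left.
- pointer_tip (a point): Tip of the thin red pointer (3 mm wide, 30 mm long, pointing away from the robot) whose carriage slides along the photometer's y over the white scale on the deck, about 100 mm above the bench. Axes as the photometer.
- mark_green: Green mark, a fixed tab 8 mm wide (y), 12 mm deep (x), 6 mm high on the far side of the scale, just beyond the pointer's tip. Origin: centre of its underside; axes as the photometer. The pointer is right when its tip has the same y as this in the photometer's frame.
- mark_yellow: Yellow mark of the same size on the other half of the scale; not the wanted one.
- tube_rack: White tube rack with capped tubes, 210 mm by 70 mm, 90 mm high; stands beside the photometer. To be left alone.
- reagent: Amber reagent bottle, 52 mm diameter, 95 mm high. To be left alone.
- beaker: White plastic beaker, 70 mm diameter, 90 mm high. To be left alone.
- pipette: White pipette, 230 mm long, lying in front of the photometer. To be left alone.

How it is judged (in metres and radians):
On the way, in this order (a step that is already met when the one before it is completed fails the run):
1. the cover is pressed fully shut and held by its catch (below 0.05 rad) while the pointer is not yet on the green mark (value of joint cover below 0.05 rad), for 0.3 s.
2. with the cover shut, the pointer is brought to within 3 mm of the middle of the green mark (value of joint cover below 0.05 rad and y of pointer_tip in the frame of mark_green between -0.003 and 0.003 m), for 0.2 s.
At the end, for the whole second after the job is handed in: The cover is shut in its catch (below 0.05 rad), the pointer's tip is within 3 mm of the middle of the green mark, the pointer is at rest (below 2 mm/s), and no bystander has been moved by more than 30 mm on the way (all of step 2 and velocity of joint pointer between -0.002 and 0.002 m/s); the robot touches nothing.
It fails at once if a bystander (tube rack, reagent bottle, beaker, pipette) is moved by more than 30 mm (distance of any of tube_rack, reagent, beaker, pipette from where it was at the start of the episode above 0.03 m).
It also fails if it takes over 64 s, if anything falls off the work surface, if the arm or the gripper's body presses on something with over 40 N, if the wrist force passes 120 N, or if a joint passes its speed limit or range.

ROBOT

A 6-joint arm with a two-finger parallel gripper is mounted at the origin on the work surface. World frame = base frame: x ahead of the robot, y to its left, z up, the work surface at z = 0. Lengths are in mm, angles in degrees, forces in N, time in s.
With the tool pointing down it reaches from about 300 to 950 mm from the base axis. Payload 3.1 kg.
Tool frame: the origin (TCP) lies at the very end of the fingers, on their centre line; the grasp point (between the pads) lies env.grip_point_offset behind it (env.grip_point_offset is the distance from the TCP to the grasp point, in mm); z points along the fingers, y is the line along which they close (so a half turn about z gives the same grasp; the last joint's range is limited). The gripper opens to 85 mm and grips with 20 to 120 N. Pads are 22 mm wide; open, the fingers measure 114 mm over their backs; the gripper's body (76 mm by 85 mm) begins 54 mm behind the grasp point. The pads swing forward as they close: fully open they stand 13 mm farther back than shut.
Start: joints at [-67.993, 17.653, 93.61, -0, 68.738, -3.994], TCP at [273.965, -561.76, 205.972] pointing down, gripper open.
Joint ranges: [-175.34, 175.34], [-45.06, 112.39], [2.9, 150.54], [-68.45, 248.45], [3.09, 151.38], [-168.51, 168.51]. Speed limits (degrees/s): [159.86, 159.86, 180, 180, 180, 180].

INTERFACE

Orientations are given as [roll, pitch, yaw] about the fixed x, y, z axes, in that order (R = Rz(yaw) Ry(pitch) Rx(roll)).
In Python, from cell import env gives the robot as it stands.
- The arm moves only by the shell command python3 -m creep 'ROWS' [FORCE]. ROWS is JSON, a list of rows, each an object with "travel": the shift along the tool's x, y, z in mm, a list of three; "delta_rot": the turn, a rotation vector about the tool's x, y, z in rad, a list of three; "jaw": the closure in counts, from 0 (fully open) to 255 (shut). A call has 1 to 20 rows; each row shifts and turns the commanded pose from where the row before left it, along the tool's axes as they then stand; what a row does not reach is not made up. A row lasts 1/10 s, in which the tool goes at most 50 mm and 8.59 degrees, less where a joint would pass 70% of its speed; a pose out of reach is approached as far as the arm can. A call with a gripper value outside its range is refused whole. The fingers move at their own pace and stop on an object; FORCE is the grip in N (left out, the last holds). Time passes only in rows, so rows that do not move let the fingers close. It gives the time, the measured TCP pose, the force, the opening and the grip force at its end, in the units of the state.
- env.read_state(): the state, without advancing time (a new reading comes with each control period).
- env.capture(name): name is "side" or "top" or "wrist"; returns a dict with "color" (480x640x3 uint8, blue, green, red), "depth" (480x640 float32, mm along the optical axis (not along the pixel's ray), 0 where there is no reading), "fx", "fy", "cx", "cy" (pixels), "R" (3x3) and "t" (3): a world point X has camera coordinates R X + t; the wrist camera has in their place "T_tool_cam" (4x4, takes a point from camera to tool coordinates, whose origin is the TCP and whose axes are the flange's). Camera axes: x right, y down, z forward; pixel columns grow to the right and rows downward; lengths in mm; the calibration is good to about 2 mm. A picture is of the moment at which its call begins: read the wrist's pose just before it.
- env.job_done(): hands the job in; it is judged then, once.
The state is a dict: "time_s": time; "qpos": joint angles; "joint_velocities": joint speeds; "joint_torque": joint torques, N m; "tool_pos": TCP position; "tcp_rot": TCP orientation; "wrist_force": force on the tool from outside, world axes, zero at the start; "moment": the same for the moment, N m; "gripper_width": opening from 0.0 (shut) to 1.0 (fully open); "grasp_force": force on a finger pad.
Only numpy, scipy, OpenCV 4.12 (cv2) and the standard library are available. Lean on these libraries where they do the work, as an engineer would, in place of code of your own. Each camera call takes 0.05 s, during which the arm holds its last target. There are 200 camera calls.

## Working session

There is one attempt and no reset: what is moved stays moved. The work goes in short steps, Python scripts to look and compute and a shell command to move; the robot and the scene stay as the last step left them, time stands still between calls to the robot, and variables do not carry over. Pictures are saved under pics/ and viewed, at most 10 in all, crops included, and the job is handed in when it is done.

```bash
mkdir -p pics; ls
python3 - <<'E'
from cell import env
import cv2
print(env.read_state(), env.grip_point_offset)
for n in("top","side"):
    c=env.capture(n); cv2.imwrite(f"pics/{n}0.png",c["color"]); print(n,c["fx"],c["R"],c["t"])
E
```

```text
pics
{'time_s': 0.0, 'qpos': array([-6.79921014e+01,  1.77032674e+01,  9.36892661e+01, -1.20593836e-03,
        6.87364010e+01, -3.99307974e+00]), 'joint_velocities': array([-1.04738598e-01, -5.14603501e-02,  4.90174584e-02, -8.77945893e-05,
       -5.26825287e-02, -2.05323630e-02]), 'joint_torque': array([ 2.58351668e-05, -4.15263391e+01, -2.76662779e+01, -3.97443443e-05,
        1.02680322e-02,  1.27913093e-06]), 'tool_pos': array([ 273.63898709, -560.94725504,  204.76268754]), 'tcp_rot': array([-1.79871300e+02, -7.85834170e-03,  2.60014081e+01]), 'wrist_force': array([ 0.56522699,  0.2141321 , -0.32361664]), 'moment': array([-0.03526849,  0.03674706,  0.05574823]), 'grasp_force': 0.0, 'gripper_width': 1.0041707407521818} 18.700000000000003
top 434.3448876258838 [[ 0.03089708 -0.99951359 -0.00423781]
 [-0.97364202 -0.02913822 -0.2262127 ]
 [ 0.22597918  0.01111542 -0.97406871]] [ 29.83489961 594.53818732 819.85433828]
side 506.16340675168334 [[ 0.99669489 -0.0783428  -0.02148721]
 [-0.07021007 -0.6976847  -0.71295624]
 [ 0.04086369  0.71210846 -0.70087923]] [-555.44376812  179.08490851 1126.26550429]
```

View pics/top0.png

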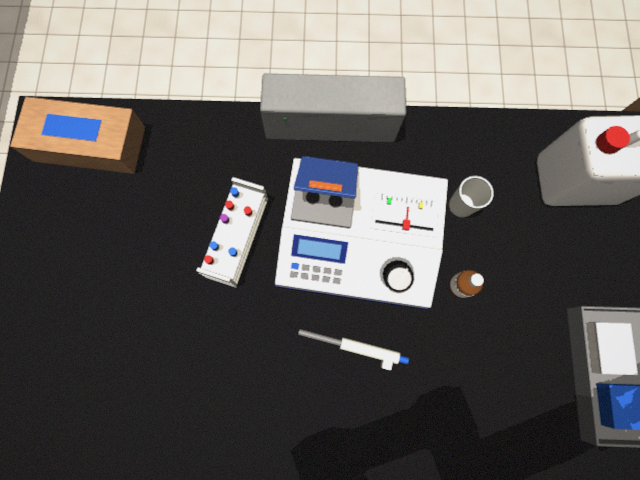

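View pics/side0.png

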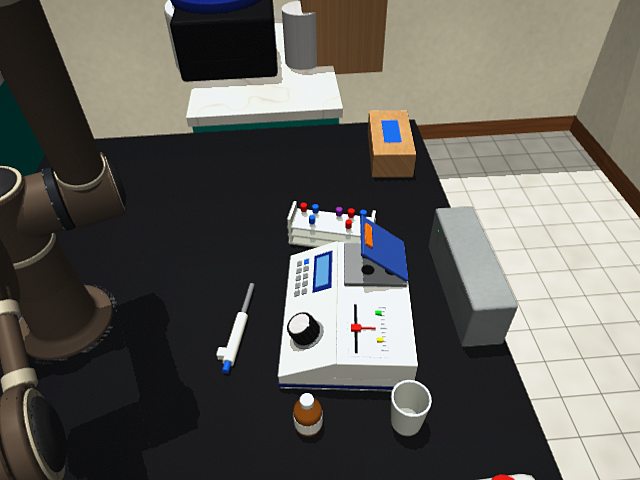

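The top view shows the photometer at about (277–447, 158–307). The orange tab is at (325,186), the knob at (398,276), the green mark at (389,201), the yellow at (420,206) and the red pointer at about (407,225). The side view agrees, with the cover open, the rack to the left, and the bottle and beaker to the right.

```bash
cat > h.py <<'E'
from cell import env
import numpy as np, cv2
from scipy.spatial.transform import Rotation as Ro
def cam(n):
    s=env.read_state(); c=env.capture(n)
    if n=="wrist":
        T=np.eye(4); T[:3,:3]=Ro.from_euler("xyz",s["tcp_rot"],degrees=True).as_matrix(); T[:3,3]=s["tool_pos"]
        W=T@c["T_tool_cam"]; c["Rw"],c["o"]=W[:3,:3],W[:3,3]
    else: c["Rw"],c["o"]=c["R"].T,-c["R"].T@c["t"]
    return c
def rays(c,uv):
    uv=np.atleast_2d(uv).astype(float)
    return np.c_[(uv[:,0]-c["cx"])/c["fx"],(uv[:,1]-c["cy"])/c["fy"],np.ones(len(uv))]@c["Rw"].T
def plane(c,uv,z):
    d=rays(c,uv); return c["o"]+d*((z-c["o"][2])/d[:,2])[:,None]
def cloud(c):
    v,u=np.mgrid[:480,:640]; d=rays(c,np.c_[u.ravel(),v.ravel()])
    return (c["o"]+d*c["depth"].reshape(-1,1)).reshape(480,640,3)
def mask(c,col,roi=None):
    h=cv2.cvtColor(c["color"],cv2.COLOR_BGR2HSV)
    r=dict(green=[(45,120,80),(75,255,255)],yellow=[(25,130,100),(35,255,255)],orange=[(7,170,150),(16,255,255)],red=[(0,150,100),(4,255,255)],white=[(0,0,150),(180,40,255)],dark=[(0,0,0),(180,255,60)])[col]
    m=cv2.inRange(h,*r)
    if roi: k=np.zeros_like(m); k[roi[1]:roi[3],roi[0]:roi[2]]=255; m&=k
    return m
def cen(m):
    n,l,s,c=cv2.connectedComponentsWithStats(m); i=1+np.argmax(s[1:,4]); return c[i],s[i]
E
python3 - <<'E'
from h import *
np.set_printoptions(precision=1,suppress=True)
c=cam("top"); P=cloud(c)
roi=(265,140,455,320)
m=mask(c,"white",roi); m=((m>0)&(P[...,2]>35)&(P[...,2]<105)).astype(np.uint8)*255
n,l,s,_=cv2.connectedComponentsWithStats(m); i=1+np.argmax(s[1:,4])
r=cv2.minAreaRect(P[l==i][:,:2].astype(np.float32)); print(r, cv2.boxPoints(r))
for k,z in(("green",105),("yellow",105),("red",103),("orange",None)):
    u,st=cen(mask(c,k,roi)); print(k,u,st, plane(c,u,z) if z else P[int(u[1]),int(u[0])])
for n,ro in(("top",(370,250,430,300)),("side",(280,300,330,350))):
    d=cam(n); Q=cloud(d); p=Q[276,399] if n=="top" else Q[322,304]; print(n,p)
# knob top: white disc
m=mask(c,"white",(386,262,414,292)); u,st=cen(m); print("knobtop",u,st,P[int(u[1]),int(u[0])])
E
```

```text
((616.5740966796875, -64.73416137695312), (319.515869140625, 260.2406311035156), 83.32051086425781) [[ 468.8 -208.3]
 [ 727.2 -238.5]
 [ 764.4   78.8]
 [ 505.9  109.1]]
green [388.9 200.4] [387 198   5   6  21] [[ 673.5 -115.6  105. ]]
yellow [420.2 204.8] [419 203   4   5  17] [[ 666.1 -177.9  105. ]]
red [406.  224.3] [403 220   7  10  62] [[ 625.6 -149.   103. ]]
orange [325.1 185.4] [309 181  33  10 181] [669.4  15.5 193.1]
top [ 520.8 -132.   110.2]
side [ 527.2 -134.4  111.8]
knobtop [399.1 278.4] [388 268  24  22 416] [ 517.5 -132.6  106.8]
```

```bash
python3 -m creep '[{"travel":[0,0,-40],"delta_rot":[0,0,0.143],"jaw":255},{"travel":[0,0,-40],"delta_rot":[0,0,0.143],"jaw":255},{"travel":[0,0,-20],"delta_rot":[0,0,0.143],"jaw":255},{"travel":[0,0,0],"delta_rot":[0,0,0.142],"jaw":255}]' 40
python3 -m creep '[{"travel":[18.5,-34.4,0],"delta_rot":[0,0,0],"jaw":255},{"travel":[18.5,-34.4,0],"delta_rot":[0,0,0],"jaw":255},{"travel":[18.5,-34.4,0],"delta_rot":[0,0,0],"jaw":255},{"travel":[18.5,-34.4,0],"delta_rot":[0,0,0],"jaw":255},{"travel":[18.5,-34.4,0],"delta_rot":[0,0,0],"jaw":255},{"travel":[18.5,-34.4,0],"delta_rot":[0,0,0],"jaw":255},{"travel":[18.5,-34.4,0],"delta_rot":[0,0,0],"jaw":255},{"travel":[18.5,-34.4,0],"delta_rot":[0,0,0],"jaw":255},{"travel":[18.5,-34.4,0],"delta_rot":[0,0,0],"jaw":255},{"travel":[18.5,-34.4,0],"delta_rot":[0,0,0],"jaw":255},{"travel":[18.5,-34.4,0],"delta_rot":[0,0,0],"jaw":255},{"travel":[18.5,-34.4,0],"delta_rot":[0,0,0],"jaw":255},{"travel":[18.5,-34.4,0],"delta_rot":[0,0,0],"jaw":255},{"travel":[18.5,-34.4,0],"delta_rot":[0,0,0],"jaw":255},{"travel":[18.5,-34.4,0],"delta_rot":[0,0,0],"jaw":255},{"travel":[18.5,-34.4,0],"delta_rot":[0,0,0],"jaw":255},{"travel":[0,0,0],"delta_rot":[0,0,0],"jaw":255},{"travel":[0,0,0],"delta_rot":[0,0,0],"jaw":255}]'
python3 - <<'E'
from h import *
np.set_printoptions(precision=1,suppress=True)
s=env.read_state(); print(s["qpos"])
c=cam("wrist"); cv2.imwrite("pics/w1.png",c["color"]); P=cloud(c)
m=mask(c,"orange"); u,st=cen(m); print(u,st,np.median(P[(m>0)&(c["depth"]>0)],0))
E
```

```text
time_s: 0.65
tool_pos: [275.0, -564.2, 311.4]
tcp_rot: [179.5, -0.3, -7.0]
wrist_force: [0.2, -0.2, -0.2]
gripper_width: 0.333
grasp_force: 0.0
time_s: 2.45
tool_pos: [632.2, -49.1, 305.4]
tcp_rot: [180.0, 0.1, -6.6]
wrist_force: [0.1, -0.3, 0.7]
gripper_width: 0.0
grasp_force: 0.0
[-8.4 14.7 85.9 -0.  79.5 88.3]
[229.1 187.5] [ 191  178   77   20 1505] [670.6  13.9 191.2]
```

```bash
python3 -m creep '[{"travel":[19,-33.5,0],"delta_rot":[0,0,0],"jaw":255},{"travel":[19,-33.5,0],"delta_rot":[0,0,0],"jaw":255},{"travel":[0,0,35],"delta_rot":[0,0,0],"jaw":255},{"travel":[0,0,35],"delta_rot":[0,0,0],"jaw":255},{"travel":[0,0,30],"delta_rot":[0,0,0],"jaw":255},{"travel":[0,0,0],"delta_rot":[0,0,0],"jaw":255},{"travel":[0,0,0],"delta_rot":[0,0,0],"jaw":255}]'
python3 -m creep '[{"travel":[-2,0,7],"delta_rot":[0,0,0],"jaw":255},{"travel":[-6,0,7],"delta_rot":[0,0,0],"jaw":255},{"travel":[-6,0,7],"delta_rot":[0,0,0],"jaw":255},{"travel":[-5,0,7],"delta_rot":[0,0,0],"jaw":255},{"travel":[-5,0,7],"delta_rot":[0,0,0],"jaw":255},{"travel":[-4,0,6],"delta_rot":[0,0,0],"jaw":255},{"travel":[-4,0,6],"delta_rot":[0,0,0],"jaw":255},{"travel":[-3,0,6],"delta_rot":[0,0,0],"jaw":255},{"travel":[-2,0,6],"delta_rot":[0,0,0],"jaw":255},{"travel":[-2,0,5],"delta_rot":[0,0,0],"jaw":255},{"travel":[0,0,0],"delta_rot":[0,0,0],"jaw":255}]'
```

```text
time_s: 3.2
tool_pos: [677.3, 11.0, 206.0]
tcp_rot: [180.0, 0.1, -6.8]
wrist_force: [1.6, 0.7, 2.0]
gripper_width: 0.001
grasp_force: 0.0
time_s: 4.3
tool_pos: [635.5, 17.5, 142.0]
tcp_rot: [180.0, 0.4, -6.7]
wrist_force: [-9.3, 0.9, 9.3]
gripper_width: 0.004
grasp_force: 5.8
```

```bash
python3 -m creep '[{"travel":[0,0,5],"delta_rot":[0,0,0],"jaw":255},{"travel":[0,0,5],"delta_rot":[0,0,0],"jaw":255},{"travel":[0,0,5],"delta_rot":[0,0,0],"jaw":255},{"travel":[0,0,4],"delta_rot":[0,0,0],"jaw":255},{"travel":[0,0,3],"delta_rot":[0,0,0],"jaw":255},{"travel":[0,0,0],"delta_rot":[0,0,0],"jaw":255},{"travel":[0,0,0],"delta_rot":[0,0,0],"jaw":255},{"travel":[0,0,0],"delta_rot":[0,0,0],"jaw":255}]'
```

```text
time_s: 5.1
tool_pos: [623.7, 18.9, 115.4]
tcp_rot: [179.9, 2.0, -6.7]
wrist_force: [-24.2, 3.5, 9.0]
gripper_width: 0.0
grasp_force: 12.7
```

Run:
```python
from h import *
c=cam("side"); cv2.imwrite("pics/s2.png",cv2.resize(c["color"][180:400,240:460],(660,660))[:600])
c=cam("wrist"); cv2.imwrite("pics/w2.png",c["color"])
```

```text
(no output)
```

View pics/s2.png

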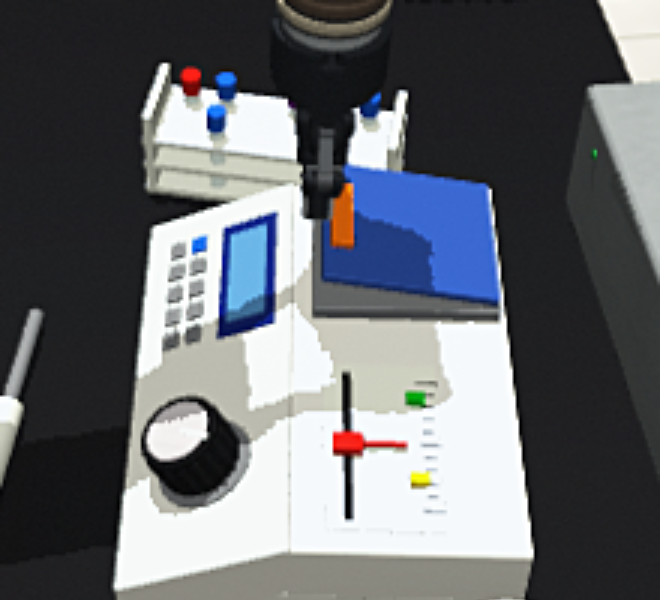

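View pics/w2.png

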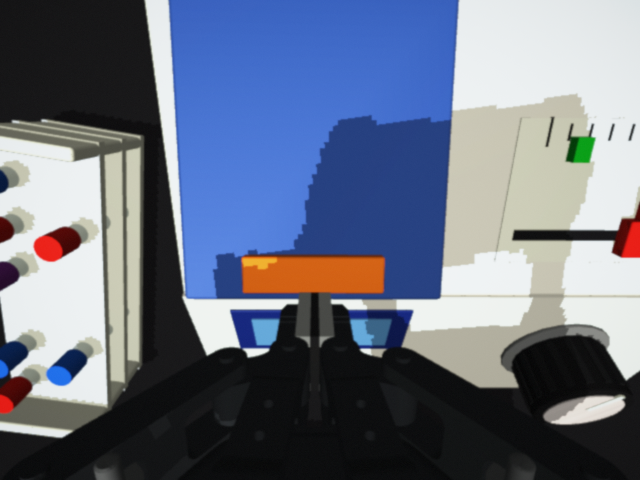

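In both views the fingers have slid off the front edge of the tab (side crop about (320,200), wrist about (315,295)). The cover is low but may not be caught. I'll back off upward and press again further in.

```bash
python3 -m creep '[{"travel":[-12,0,0],"delta_rot":[0,0,0],"jaw":255},{"travel":[-4,0,-20],"delta_rot":[0,0,0],"jaw":255},{"travel":[0,0,-50],"delta_rot":[0,0,0],"jaw":255},{"travel":[0,0,-50],"delta_rot":[0,0,0],"jaw":255},{"travel":[0,0,-10],"delta_rot":[0,0,0],"jaw":255},{"travel":[0,0,0],"delta_rot":[0,0,0],"jaw":255},{"travel":[0,0,0],"delta_rot":[0,0,0],"jaw":255}]'
cat > tab.py <<'E'
from h import *
np.set_printoptions(precision=1,suppress=True)
c=cam("wrist"); P=cloud(c)
m=mask(c,"orange"); u,st=cen(m); p=np.median(P[(m>0)&(c["depth"]>0)],0)
X=np.array([[.9932,.1161],[-.1161,.9932]])  # photometer axes as columns
print(st,p,(p[:2]-[616.6,-64.7])@X, "tcp",(env.read_state()["tool_pos"][:2]-[616.6,-64.7])@X)
E
python3 tab.py
```

```text
time_s: 5.9
tool_pos: [622.4, 18.8, 248.5]
tcp_rot: [180.0, 0.1, -6.7]
wrist_force: [-0.4, -0.3, -1.1]
gripper_width: -0.001
grasp_force: 0.0
[ 266  165   95   25 2234] [669.4  14.7 189.8] [43.2 85. ] tcp [-4.6 83.6]
```

```bash
python3 -m creep '[{"travel":[32,-0.3,-2],"delta_rot":[0,0,0],"jaw":255},{"travel":[32,-0.3,0],"delta_rot":[0,0,0],"jaw":255},{"travel":[31,-0.3,0],"delta_rot":[0,0,0],"jaw":255},{"travel":[0,0,0],"delta_rot":[0,-0.136,0],"jaw":255},{"travel":[0,0,0],"delta_rot":[0,-0.136,0],"jaw":255},{"travel":[0,0,0],"delta_rot":[0,-0.136,0],"jaw":255},{"travel":[0,0,0],"delta_rot":[0,-0.136,0],"jaw":255},{"travel":[0,0,0],"delta_rot":[0,-0.136,0],"jaw":255},{"travel":[0,0,0],"delta_rot":[0,0,0],"jaw":255},{"travel":[0,0,0],"delta_rot":[0,0,0],"jaw":255},{"travel":[0,0,0],"delta_rot":[0,0,0],"jaw":255}]'
python3 tab.py
```

```text
time_s: 7.05
tool_pos: [717.2, 8.8, 253.6]
tcp_rot: [-180.0, 38.9, -6.7]
wrist_force: [0.2, -0.1, 0.2]
gripper_width: -0.004
grasp_force: 0.0
[ 274  223   83   21 1673] [670.9  14.1 188.6] [44.8 84.5] tcp [91.8 84.7]
```

```bash
python3 -m creep '[{"travel":[2,0,30],"delta_rot":[0,0,0],"jaw":255},{"travel":[2,0,30],"delta_rot":[0,0,0],"jaw":255},{"travel":[0,0,12],"delta_rot":[0,0,0],"jaw":255},{"travel":[0,0,0],"delta_rot":[0,0,0],"jaw":255},{"travel":[0,0,8],"delta_rot":[0,0,0],"jaw":255},{"travel":[-0.8,0,6.8],"delta_rot":[0,0.06,0],"jaw":255},{"travel":[-0.8,0,6.8],"delta_rot":[0,0.06,0],"jaw":255},{"travel":[-0.8,0,6.8],"delta_rot":[0,0.06,0],"jaw":255},{"travel":[-0.8,0,6.8],"delta_rot":[0,0.06,0],"jaw":255},{"travel":[0,0,0],"delta_rot":[0,0,0],"jaw":255}]'
python3 tab.py
```

```text
time_s: 8.1
tool_pos: [652.9, 16.4, 170.1]
tcp_rot: [-180.0, 25.0, -6.7]
wrist_force: [-0.7, -0.2, 1.0]
gripper_width: 0.002
grasp_force: 0.0
[ 248  275  135   35 3852] [670.6  13.8 187. ] [44.5 84.2] tcp [27.4 84.7]
```

Run:
```python
from h import *
a=cam("wrist")["color"]; b=cam("side")["color"][150:330,290:490]
cv2.imwrite("pics/x3.png",np.hstack([cv2.resize(a,(400,300)),cv2.resize(b,(333,300))]))
```

```text
(no output)
```

View pics/x3.png

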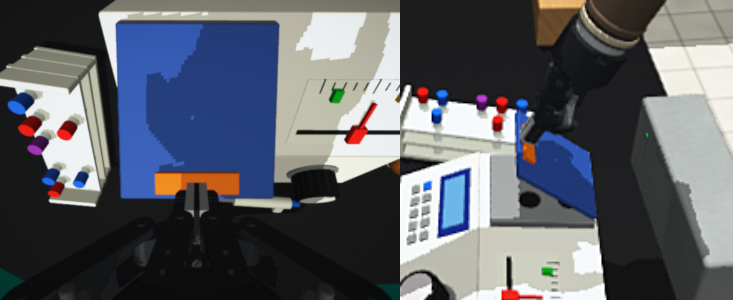

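The fingers are on the lower part of the tab in both views (wrist panel about (197,185), side panel about (528,140)), which disagrees with the depth reading. I'll check the tab from the other cameras.

Run:
```python
from h import *
np.set_printoptions(precision=1,suppress=True)
for n,roi in(("top",(290,150,370,220)),("side",(340,200,400,270)),("wrist",None)):
    c=cam(n);P=cloud(c);m=mask(c,"orange",roi)
    g=(m>0)&(c["depth"]>0); print(n,c["fx"],g.sum(),np.percentile(P[g],[10,50,90],axis=0).tolist() if g.any() else 0)
    if n=="wrist":
        print(np.median(c["depth"][g]),c["T_tool_cam"])
        b=cv2.inRange(cv2.cvtColor(c["color"],cv2.COLOR_BGR2HSV),(105,120,40),(125,255,255)); k=b.copy();k[:20]=0;k[320:]=0;k[:,:190]=0;k[:,450:]=0
        q=P[(k>0)&(c["depth"]>0)]; q=q[q[:,2]>100]; X=np.array([.9932,-.1161]); x=(q[:,:2]-[616.6,-64.7])@X
        print("slope",np.polyfit(x,q[:,2],1),x.min(),x.max())
```

```text
top 434.3448876258838 0 0
side 506.16340675168334 71 [[660.045112041403, -13.145857300832631, 183.55001819051813], [665.9570816183734, -3.0428235521249007, 187.15657213728616], [671.8100019169658, 9.475537469726646, 191.17683679092636]]
wrist 361.8599752890087 3331 [[663.6553054358965, -10.217475455850037, 183.0074642723077], [669.9866445856719, 13.547502845988062, 185.9261481058578], [674.6953954031609, 39.61805831610371, 189.9883174091062]]
159.50874 [[  -0.    -1.    -0.3   77.8]
 [   1.    -0.     0.    -0.6]
 [  -0.    -0.3    1.  -167.9]
 [   0.     0.     0.     1. ]]
slope [ -0.7 211.1] 28.211702539905843 128.00156899990105
```

Run:
```python
from h import *
np.set_printoptions(precision=1,suppress=True)
c=cam("wrist");P=cloud(c)
X=np.array([[.9932,.1161],[-.1161,.9932]])
for v in range(260,350,6):
    print(v,[(c["color"][v,u].tolist(),round(float(c["depth"][v,u]),1),((P[v,u,:2]-[616.6,-64.7])@X).round(0).tolist(),round(P[v,u,2])) for u in(300,308,322)])
s=env.read_state();print(s["tool_pos"],s["tcp_rot"],s["qpos"],s["wrist_force"])
```

```text
260 [([127, 65, 39], 163.2, [52.0, 92.0], 172), ([126, 64, 38], 163.6, [52.0, 88.0], 172), ([126, 64, 39], 163.5, [52.0, 82.0], 172)]
266 [([125, 64, 38], 163.5, [50.0, 92.0], 174), ([127, 64, 39], 164.1, [50.0, 88.0], 174), ([126, 63, 39], 165.1, [49.0, 82.0], 173)]
272 [([126, 64, 40], 164.1, [48.0, 92.0], 176), ([125, 63, 38], 164.4, [47.0, 88.0], 175), ([126, 62, 37], 164.6, [47.0, 82.0], 175)]
278 [([114, 61, 47], 164.8, [45.0, 92.0], 177), ([113, 60, 46], 165.1, [45.0, 88.0], 177), ([114, 60, 45], 165.1, [45.0, 82.0], 177)]
284 [([19, 90, 199], 159.1, [47.0, 91.0], 182), ([20, 92, 199], 157.4, [49.0, 88.0], 184), ([22, 92, 200], 159.0, [47.0, 82.0], 183)]
290 [([21, 94, 204], 159.6, [45.0, 91.0], 184), ([21, 94, 203], 159.4, [45.0, 88.0], 184), ([21, 94, 204], 158.7, [46.0, 82.0], 185)]
296 [([66, 70, 70], 148.8, [52.0, 91.0], 192), ([66, 69, 67], 148.8, [52.0, 88.0], 193), ([65, 68, 67], 147.9, [52.0, 82.0], 193)]
302 [([67, 69, 69], 144.4, [53.0, 91.0], 197), ([66, 69, 68], 144.3, [53.0, 88.0], 197), ([67, 69, 68], 143.5, [54.0, 82.0], 197)]
308 [([67, 69, 68], 138.5, [57.0, 
[... 283 characters left out ...]
, 65], 129.7, [61.0, 87.0], 210), ([67, 70, 68], 130.5, [60.0, 82.0], 210)]
326 [([66, 68, 67], 126.2, [62.0, 90.0], 214), ([65, 67, 66], 125.8, [62.0, 87.0], 214), ([67, 69, 68], 127.0, [61.0, 82.0], 213)]
332 [([68, 70, 69], 123.2, [63.0, 90.0], 217), ([64, 66, 65], 123.6, [63.0, 87.0], 217), ([66, 68, 67], 123.0, [63.0, 82.0], 217)]
338 [([68, 71, 69], 119.2, [65.0, 90.0], 221), ([150, 156, 155], 120.7, [64.0, 87.0], 220), ([154, 161, 159], 120.3, [64.0, 83.0], 220)]
344 [([16, 15, 14], 114.9, [67.0, 90.0], 224), ([112, 117, 115], 120.8, [62.0, 87.0], 221), ([54, 55, 54], 113.8, [68.0, 83.0], 225)]
[653.9  16.1 166.7] [-180.    25.2   -6.7] [-3.2 40.3 68.7  1.5 96.2 93.4] [-1.5  0.2  2.3]
```

The reading fits the finger ends lying about 29 mm behind the TCP when shut, so they are only just touching the tab now. I'll back off, realign and press using that offset.

```bash
python3 -m creep '[{"travel":[0,0,-12],"delta_rot":[0,0,0],"jaw":255},{"travel":[0,0,0],"delta_rot":[0,-0.11,0],"jaw":255},{"travel":[3,0,0],"delta_rot":[0,-0.11,0],"jaw":255},{"travel":[0,0,0],"delta_rot":[0,0,0],"jaw":255},{"travel":[0,0,0],"delta_rot":[0,0,0],"jaw":255},{"travel":[0,0,0],"delta_rot":[0,0,0],"jaw":255}]'
python3 tab.py
python3 - <<'E'
from h import *
c=cam("wrist")
D=c["depth"]; print([(v,round(float(D[v,308]),1),c["color"][v,308].tolist()) for v in range(262,330,6)])
T=np.linalg.inv(c["T_tool_cam"])
v,u=np.mgrid[:480,:640]; z=D; p=np.stack([(u-c["cx"])/c["fx"]*z,(v-c["cy"])/c["fy"]*z,z],-1)@c["T_tool_cam"][:3,:3].T+c["T_tool_cam"][:3,3]
g=(abs(p[...,1])<15)&(abs(p[...,0])<25)&(z>0)&(cv2.cvtColor(c["color"],cv2.COLOR_BGR2HSV)[...,1]<60)
print(np.percentile(p[g],[1,50,97,99],axis=0).round(1))
E
```

```text
time_s: 9.05
tool_pos: [661.1, 15.3, 177.2]
tcp_rot: [-180.0, 37.7, -6.7]
wrist_force: [-0.2, -0.0, 0.9]
gripper_width: -0.001
grasp_force: 0.0
[ 253  281  125   29 2146] [669.9   3.7 184.5] [45.  74.1] tcp [35.1 84.7]
[(262, 174.7, [194, 107, 69]), (268, 175.6, [125, 63, 39]), (274, 176.9, [114, 61, 49]), (280, 170.6, [19, 93, 198]), (286, 171.3, [34, 146, 241]), (292, 152.0, [51, 103, 170]), (298, 146.7, [65, 68, 67]), (304, 143.1, [67, 70, 69]), (310, 138.0, [65, 67, 67]), (316, 131.9, [66, 69, 68]), (322, 128.8, [65, 68, 67]), (328, 123.9, [65, 67, 66])]
[[  -8.1  -14.7 -120.4]
 [  12.9   -0.   -99.8]
 [  19.1   13.8  -41.2]
 [  19.7   14.6  -35.8]]
```

```bash
python3 -m creep '[{"travel":[1,0,8],"delta_rot":[0,0,0],"jaw":255},{"travel":[0,0,7],"delta_rot":[0,0,0],"jaw":255},{"travel":[0.9,0,6.7],"delta_rot":[0,0.06,0],"jaw":255},{"travel":[0.9,0,6.7],"delta_rot":[0,0.06,0],"jaw":255},{"travel":[0.9,0,6.7],"delta_rot":[0,0.06,0],"jaw":255},{"travel":[0.9,0,6.7],"delta_rot":[0,0.06,0],"jaw":255},{"travel":[0.9,0,6.7],"delta_rot":[0,0.06,0],"jaw":255},{"travel":[0.9,0,6.7],"delta_rot":[0,0.06,0],"jaw":255},{"travel":[0,0,0],"delta_rot":[0,0,0],"jaw":255}]'
python3 tab.py
```

```text
time_s: 10.05
tool_pos: [638.4, 18.0, 128.1]
tcp_rot: [-180.0, 16.8, -6.7]
wrist_force: [2.7, -0.2, 2.4]
gripper_width: -0.006
grasp_force: 1.9
[ 331  293   52   32 1142] [647.6  -1.9 151.1] [23.5 66. ] tcp [12.  84.7]
```

```bash
python3 -m creep '[{"travel":[0.9,0,6.7],"delta_rot":[0,0.06,0],"jaw":255},{"travel":[0.9,0,6.7],"delta_rot":[0,0.06,0],"jaw":255},{"travel":[0.9,0,6.7],"delta_rot":[0,0.06,0],"jaw":255},{"travel":[0.9,0,6.7],"delta_rot":[0,0.06,0],"jaw":255},{"travel":[0.9,0,6],"delta_rot":[0,0.05,0],"jaw":255},{"travel":[0,0,2],"delta_rot":[0,0,0],"jaw":255},{"travel":[0,0,0],"delta_rot":[0,0,0],"jaw":255},{"travel":[0,0,0],"delta_rot":[0,0,0],"jaw":255}]'
python3 tab.py
```

```text
time_s: 10.9
tool_pos: [635.8, 18.2, 97.0]
tcp_rot: [180.0, 0.7, -6.7]
wrist_force: [-11.4, 0.4, 26.7]
gripper_width: -0.001
grasp_force: 13.9
[ 247  290  136   31 2622] [640.3  16.8 122.5] [14.1 83.7] tcp [ 9.4 84.6]
```

```bash
python3 -m creep '[{"travel":[0,0,0],"delta_rot":[0,0,0],"jaw":255},{"travel":[0,0,-20],"delta_rot":[0,0,0],"jaw":255},{"travel":[0,0,-50],"delta_rot":[0,0,0],"jaw":255},{"travel":[0,0,-50],"delta_rot":[0,0,0],"jaw":255},{"travel":[0,0,-40],"delta_rot":[0,0,0],"jaw":0},{"travel":[0,0,0],"delta_rot":[0,0,0],"jaw":0},{"travel":[0,0,0],"delta_rot":[0,0,0],"jaw":0},{"travel":[0,0,0],"delta_rot":[0,0,0],"jaw":0},{"travel":[0,0,0],"delta_rot":[0,0,0],"jaw":0},{"travel":[0,0,0],"delta_rot":[0,0,0],"jaw":0}]'
python3 tab.py
python3 - <<'E'
from h import *
X=np.array([[.9932,.1161],[-.1161,.9932]])
c=cam("wrist")
D=c["depth"];v,u=np.mgrid[:480,:640]; z=D; p=np.stack([(u-c["cx"])/c["fx"]*z,(v-c["cy"])/c["fy"]*z,z],-1)@c["T_tool_cam"][:3,:3].T+c["T_tool_cam"][:3,3]
g=(abs(p[...,1])<70)&(abs(p[...,0])<25)&(z>0)&(p[...,2]<60)
print(np.percentile(p[g],[1,50,97,99,99.9],axis=0).round(1))
for k,zz in(("green",105),("yellow",105),("red",103)):
    q,st=cen(mask(c,k,(330,0,640,480))); print(k,q,st,(plane(c,q,zz)[0,:2]-[616.6,-64.7])@X)
P=cloud(c); cv2.imwrite("pics/w4.png",c["color"])
E
```

```text
time_s: 11.95
tool_pos: [636.5, 18.0, 248.4]
tcp_rot: [180.0, 0.8, -6.7]
wrist_force: [-0.2, -0.8, 0.5]
gripper_width: 0.995
grasp_force: 0.0
[280 209  70  11 257] [643.1   8.6 122.5] [17.8 75.9] tcp [10.5 84.5]
[[  -9.6  -68.6 -119.8]
 [  11.     0.9 -100.1]
 [  17.7   66.1  -51.3]
 [  19.2   68.5  -44.6]
 [  20.    69.9  -39.7]]
green [467.52380952 153.02040816] [462 146  12  15 147] [ 63.6227256  -43.74299892]
yellow [542.13768116 153.06521739] [536 146  13  15 138] [  63.49933295 -106.36457679]
red [506.57749469 197.93418259] [497 163  19  54 471] [ 24.93043678 -84.00262562]
```

View pics/w4.png

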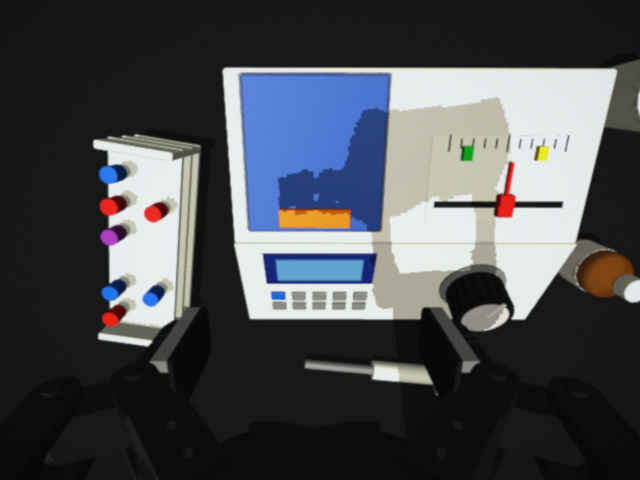

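The cover is shut: its tab at (315,218) lies flat and reads 122.5 mm. Also visible are green (467,153), yellow (542,153), the pointer tip (511,163) and the knob (480,300). Next I'll locate the knob.

```bash
cat >> h.py <<'E'
A=np.array([[.9932,.1161,0],[-.1161,.9932,0],[0,0,1]]); O=np.array([616.6,-64.7,0])
Nn=np.array([-np.sin(np.radians(25)),0,np.cos(np.radians(25))])
def knob(c):
    Q=(cloud(c)-O)@A; h=(Q-[-20,0,96])@Nn
    g=(h>36)&(h<46)&(c["depth"]>0)&(abs(Q[...,0]+90)<45)&(abs(Q[...,1]+79)<45)
    n,l,s,_=cv2.connectedComponentsWithStats(g.astype(np.uint8)); i=1+np.argmax(s[1:,4])
    p=Q[l==i]; hh=np.median(h[l==i]); e=np.array([Nn[2],0,-Nn[0]])
    ab=np.c_[p@e,p[:,1]]; lo,hi=np.percentile(ab,[1,99],axis=0); m=(lo+hi)/2
    top=m[0]*e+np.array([0,m[1],0])+Nn*(np.array([-20,0,96])@Nn+40)
    return top-13*Nn, hi-lo, hh, len(p)
def pt(c,roi):
    r={}
    for k,z in(("green",102),("yellow",102)):
        r[k]=(plane(c,cen(mask(c,k,roi))[0],z)[0]-O)@A
    m=mask(c,"red",roi); v,u=np.nonzero(m); Q=(plane(c,np.c_[u,v],100)-O)@A
    xm=np.percentile(Q[:,0],98); r["tip"]=np.median(Q[(Q[:,0]>xm-12)],0); return r
E
python3 - <<'E'
from h import *
np.set_printoptions(precision=1,suppress=True)
for n in("wrist","top","side"):
    c=cam(n); print(n,knob(c))
    print(pt(c,(330,0,640,480) if n=="wrist" else (370,180,440,240) if n=="top" else (340,300,400,350)))
E
```

```text
wrist (array([-84.4, -78.9,  95.8]), array([52. , 52.2]), np.float64(40.784590025952376), 1581)
{'green': array([ 63.3, -44.9, 102. ]), 'yellow': array([  63.1, -108.2,  102. ]), 'tip': array([ 48.3, -84.7, 100. ])}
top (array([-83.2, -93.3,  96.3]), array([48.1, 27.5]), np.float64(40.63027329367509), 244)Traceback (most recent call last):
  File "<stdin>", line 5, in <module>
  File "h.py", line 40, in pt
    r[k]=(plane(c,cen(mask(c,k,roi))[0],z)[0]-O)@A
                  ~~~^^^^^^^^^^^^^^^
  File "h.py", line 26, in cen
    n,l,s,c=cv2.connectedComponentsWithStats(m); i=1+np.argmax(s[1:,4]); return c[i],s[i]
                                                     ~~~~~~~~~^^^^^^^^^
    return _wrapfunc(a, 'argmax', axis=axis, out=out, **kwds)
    return bound(*args, **kwds)
ValueError: attempt to get argmax of an empty sequence
```

```bash
python3 -m creep '[{"travel":[-33,32.7,0],"delta_rot":[0,0,0],"jaw":0},{"travel":[-33,32.7,0],"delta_rot":[0,0,0],"jaw":0},{"travel":[-33,32.7,0],"delta_rot":[0,0,0],"jaw":0},{"travel":[-33,32.7,0],"delta_rot":[0,0,0],"jaw":0},{"travel":[-34,32.7,0],"delta_rot":[0,0,0],"jaw":0},{"travel":[0,0,0],"delta_rot":[0,0.15,0],"jaw":0},{"travel":[0,0,0],"delta_rot":[0,0.15,0],"jaw":0},{"travel":[0,0,0],"delta_rot":[0,0.15,0],"jaw":0},{"travel":[0,0,0],"delta_rot":[0,0,0],"jaw":0},{"travel":[0,0,0],"delta_rot":[0,0,0],"jaw":0},{"travel":[0,0,0],"delta_rot":[0,0,0],"jaw":0}]'
cat > kn.py <<'E'
from h import *
np.set_printoptions(precision=2,suppress=True)
s=env.read_state(); p=(s["tool_pos"]-O)@A
T=A.T@Ro.from_euler("xyz",s["tcp_rot"],degrees=True).as_matrix()
print("q",s["qpos"],"tcp",p,"z",T[:,2])
c=cam("wrist"); k=knob(c); print(k)
for g in(k[0],np.array([-84.4,-78.9,95.8])): print("knob grip in tool",T.T@(g-p))
E
python3 kn.py
```

```text
time_s: 13.25
tool_pos: [456.4, -126.1, 255.2]
tcp_rot: [179.9, -25.4, -6.7]
wrist_force: [0.5, -0.1, -1.1]
gripper_width: 1.001
grasp_force: 0.0
q [-26.85 -19.47 128.23  11.4   47.8   63.92] tcp [-152.03  -79.56  255.22] z [ 0.43 -0.   -0.9 ]
(array([-85.45, -79.91,  95.27]), array([51.82, 51.62]), np.float64(40.690481264190375), 2661)
knob grip in tool [ -8.36   0.08 173.05]
knob grip in tool [ -7.19  -0.93 173.02]
```

```bash
python3 -m creep '[{"travel":[-8,0,40],"delta_rot":[0,0,0],"jaw":0},{"travel":[0,0,40],"delta_rot":[0,0,0.131],"jaw":0},{"travel":[0,0,40],"delta_rot":[0,0,0.131],"jaw":0},{"travel":[0,0,0],"delta_rot":[0,0,0.131],"jaw":0},{"travel":[0,0,0],"delta_rot":[0,0,0.131],"jaw":0},{"travel":[0,0,0],"delta_rot":[0,0,0.131],"jaw":0},{"travel":[0,0,0],"delta_rot":[0,0,0.131],"jaw":0},{"travel":[0,0,0],"delta_rot":[0,0,0.131],"jaw":0},{"travel":[0,0,0],"delta_rot":[0,0,0.131],"jaw":0},{"travel":[0,0,0],"delta_rot":[0,0,0.131],"jaw":0},{"travel":[0,0,0],"delta_rot":[0,0,0.131],"jaw":0},{"travel":[0,0,0],"delta_rot":[0,0,0],"jaw":0},{"travel":[0,0,0],"delta_rot":[0,0,0],"jaw":0},{"travel":[0,0,0],"delta_rot":[0,0,0],"jaw":0}]'
python3 kn.py
```

```text
time_s: 14.7
tool_pos: [498.3, -130.2, 140.7]
tcp_rot: [-155.6, -6.3, -83.0]
wrist_force: [-0.7, 0.7, 0.6]
gripper_width: 0.996
grasp_force: 0.0
q [-24.5   -3.71 130.5   15.14  29.94 135.54] tcp [-109.87  -78.83  140.69] z [ 0.43 -0.   -0.9 ]
(array([-86.08, -80.76,  94.98]), array([51.41, 51.87]), np.float64(40.653399645527706), 6120)
knob grip in tool [ 2.39 -1.49 51.49]
knob grip in tool [ 1.08 -3.78 51.46]
```

```bash
python3 -m creep '[{"travel":[1.5,-2.5,20],"delta_rot":[0,0,0],"jaw":0},{"travel":[0,0,20],"delta_rot":[0,0,0],"jaw":0},{"travel":[0,0,20],"delta_rot":[0,0,0],"jaw":0},{"travel":[0,0,15],"delta_rot":[0,0,0],"jaw":0},{"travel":[0,0,10],"delta_rot":[0,0,0],"jaw":0},{"travel":[0,0,5],"delta_rot":[0,0,0],"jaw":0},{"travel":[0,0,0],"delta_rot":[0,0,0],"jaw":0},{"travel":[0,0,0],"delta_rot":[0,0,0],"jaw":0}]'
python3 - <<'E'
from h import *
a=cam("wrist")["color"]; b=cam("side")["color"][230:400,240:440]
cv2.imwrite("pics/x5.png",np.hstack([cv2.resize(a,(400,300)),cv2.resize(b,(353,300))]))
E
```

```text
time_s: 15.55
tool_pos: [538.2, -135.8, 60.8]
tcp_rot: [-155.5, -6.3, -83.1]
wrist_force: [0.2, 0.0, -0.6]
gripper_width: 1.002
grasp_force: 0.0
```

View pics/x5.png

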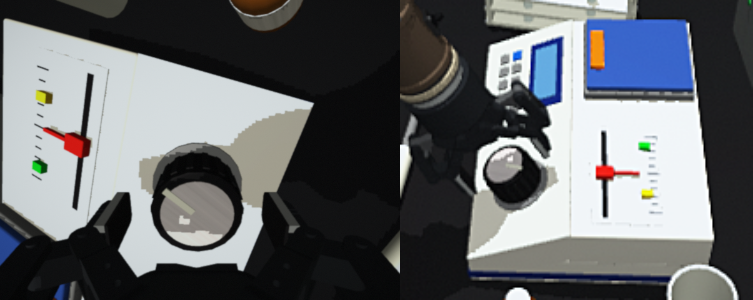

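The fingers straddle the knob: in the wrist panel they are at (118,200) and (278,200), with the knob at (197,210). I'll go down the rest of the way and close gently.

```bash
python3 -m creep '[{"travel":[0,0,6],"delta_rot":[0,0,0],"jaw":0},{"travel":[0,0,6],"delta_rot":[0,0,0],"jaw":0},{"travel":[0,0,3],"delta_rot":[0,0,0],"jaw":0},{"travel":[0,0,0],"delta_rot":[0,0,0],"jaw":0}]'
python3 -m creep '[{"travel":[0,0,0],"delta_rot":[0,0,0],"jaw":130},{"travel":[0,0,0],"delta_rot":[0,0,0],"jaw":130},{"travel":[0,0,0],"delta_rot":[0,0,0],"jaw":130},{"travel":[0,0,0],"delta_rot":[0,0,0],"jaw":130},{"travel":[0,0,0],"delta_rot":[0,0,0],"jaw":130},{"travel":[0,0,0],"delta_rot":[0,0,0],"jaw":130}]' 30
cat > p.py <<'E'
from h import *
import sys
np.set_printoptions(precision=1,suppress=True)
for n,roi in(("side",(330,290,410,360)),("top",(370,180,440,240)),("wrist",None)):
    try:
        r=pt(cam(n),roi); print(n,r["green"],r["yellow"],r["tip"],"go left",round(r["green"][1]-r["tip"][1],1))
    except Exception as e: print(n,"none")
print("q6",env.read_state()["qpos"][5])
E
python3 p.py
```

```text
time_s: 16.05
tool_pos: [543.9, -136.3, 45.9]
tcp_rot: [-155.6, -6.3, -83.1]
wrist_force: [-0.9, 0.1, 0.0]
gripper_width: 1.0
grasp_force: 0.0
time_s: 16.65
tool_pos: [544.3, -136.4, 46.9]
tcp_rot: [-155.5, -6.3, -83.1]
wrist_force: [-1.9, 0.7, 3.9]
gripper_width: 0.648
grasp_force: 31.3
side [ 63.8 -46.1 102. ] [  63.4 -108.9  102. ] [ 44.6 -82.1 100. ] go left 36.0
top [ 63.5 -44.2 102. ] [  63.4 -107.3  102. ] [ 42.1 -83.2 100. ] go left 39.0
wrist [ 63.6 -45.  102. ] [  63.6 -108.6  102. ] [ 54.  -81.3 100. ] go left 36.3
q6 127.66117144496145
```

```bash
python3 -m creep '[{"travel":[0,0,0],"delta_rot":[0,0,-0.1],"jaw":130},{"travel":[0,0,0],"delta_rot":[0,0,-0.1],"jaw":130},{"travel":[0,0,0],"delta_rot":[0,0,-0.1],"jaw":130},{"travel":[0,0,0],"delta_rot":[0,0,-0.1],"jaw":130},{"travel":[0,0,0],"delta_rot":[0,0,-0.1],"jaw":130},{"travel":[0,0,0],"delta_rot":[0,0,-0.1],"jaw":130},{"travel":[0,0,0],"delta_rot":[0,0,-0.1],"jaw":130},{"travel":[0,0,0],"delta_rot":[0,0,-0.1],"jaw":130},{"travel":[0,0,0],"delta_rot":[0,0,-0.1],"jaw":130},{"travel":[0,0,0],"delta_rot":[0,0,-0.1],"jaw":130},{"travel":[0,0,0],"delta_rot":[0,0,0],"jaw":130},{"travel":[0,0,0],"delta_rot":[0,0,0],"jaw":130}]'
python3 p.py
```

```text
time_s: 18.0
tool_pos: [543.9, -136.7, 46.7]
tcp_rot: [-171.8, -23.9, -26.2]
wrist_force: [-4.9, -1.1, 5.7]
gripper_width: 0.654
grasp_force: 31.5
side [ 63.8 -46.1 102. ] [  63.4 -108.9  102. ] [ 45.7 -75.1 100. ] go left 29.0
top [ 63.4 -44.2 102. ] [  63.4 -107.3  102. ] [ 49.6 -76.3 100. ] go left 32.1
wrist none
q6 70.36254710618097
```

```bash
python3 -m creep '[{"travel":[0,0,0],"delta_rot":[0,0,-0.1],"jaw":130},{"travel":[0,0,0],"delta_rot":[0,0,-0.1],"jaw":130},{"travel":[0,0,0],"delta_rot":[0,0,-0.1],"jaw":130},{"travel":[0,0,0],"delta_rot":[0,0,-0.1],"jaw":130},{"travel":[0,0,0],"delta_rot":[0,0,-0.1],"jaw":130},{"travel":[0,0,0],"delta_rot":[0,0,-0.1],"jaw":130},{"travel":[0,0,0],"delta_rot":[0,0,-0.1],"jaw":130},{"travel":[0,0,0],"delta_rot":[0,0,-0.1],"jaw":130},{"travel":[0,0,0],"delta_rot":[0,0,-0.1],"jaw":130},{"travel":[0,0,0],"delta_rot":[0,0,-0.1],"jaw":130},{"travel":[0,0,0],"delta_rot":[0,0,-0.1],"jaw":130},{"travel":[0,0,0],"delta_rot":[0,0,-0.1],"jaw":130},{"travel":[0,0,0],"delta_rot":[0,0,-0.1],"jaw":130},{"travel":[0,0,0],"delta_rot":[0,0,-0.1],"jaw":130},{"travel":[0,0,0],"delta_rot":[0,0,-0.1],"jaw":130},{"travel":[0,0,0],"delta_rot":[0,0,-0.1],"jaw":130},{"travel":[0,0,0],"delta_rot":[0,0,-0.1],"jaw":130},{"travel":[0,0,0],"delta_rot":[0,0,-0.1],"jaw":130},{"travel":[0,0,0],"delta_rot":[0,0,0],"jaw":130},{"travel":[0,0,0],"delta_rot":[0,0,0],"jaw":130}]'
python3 p.py
```

```text
time_s: 20.15
tool_pos: [544.2, -137.6, 46.9]
tcp_rot: [154.8, -1.9, 79.1]
wrist_force: [-4.8, -3.3, 4.3]
gripper_width: 0.645
grasp_force: 31.4
side [ 63.8 -46.1 102. ] [  63.4 -108.9  102. ] [ 49.5 -51.2 100. ] go left 5.1
top [ 63.5 -44.2 102. ] [  63.4 -107.3  102. ] [ 48.3 -53.6 100. ] go left 9.3
wrist [ 64.1 -45.3 102. ] [  63.9 -109.1  102. ] [ 54.8 -55.6 100. ] go left 10.4
q6 -32.767767850572305
```

```bash
python3 -m creep '[{"travel":[0,0,0],"delta_rot":[0,0,-0.1],"jaw":130},{"travel":[0,0,0],"delta_rot":[0,0,-0.1],"jaw":130},{"travel":[0,0,0],"delta_rot":[0,0,-0.1],"jaw":130},{"travel":[0,0,0],"delta_rot":[0,0,-0.1],"jaw":130},{"travel":[0,0,0],"delta_rot":[0,0,0],"jaw":130},{"travel":[0,0,0],"delta_rot":[0,0,0],"jaw":130}]'
python3 p.py
python3 - <<'E'
from h import *
c=cam("wrist"); cv2.imwrite("pics/w6.png",c["color"])
E
```

```text
time_s: 20.9
tool_pos: [544.4, -137.6, 47.0]
tcp_rot: [155.9, 7.8, 99.9]
wrist_force: [-5.2, -4.0, 5.4]
gripper_width: 0.647
grasp_force: 31.4
side [ 63.5 -46.2 102. ] [  63.4 -108.9  102. ] [ 48.8 -46.3 100. ] go left 0.1
top [ 63.5 -44.2 102. ] [  63.4 -107.3  102. ] [ 47.6 -48.6 100. ] go left 4.4
wrist [ 64.2 -45.  102. ] [ 59.9 -48.4 102. ] [ 56.4 -50.5 100. ] go left 5.5
q6 -55.68381708715788
```

View pics/w6.png

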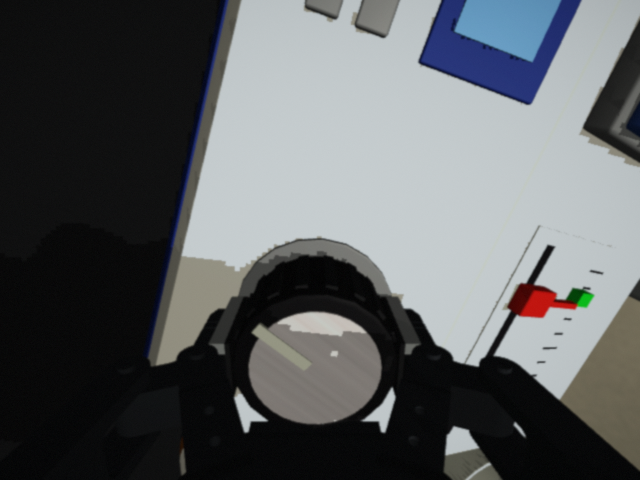

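The wrist view shows the red pointer (565,303) just short of the green mark (580,298). The top and wrist views put it about 4.5–5 mm short, so I'll turn a little more, release and check from further back.

```bash
python3 -m creep '[{"travel":[0,0,0],"delta_rot":[0,0,-0.1],"jaw":130},{"travel":[0,0,0],"delta_rot":[0,0,-0.1],"jaw":130},{"travel":[0,0,0],"delta_rot":[0,0,-0.1],"jaw":130},{"travel":[0,0,0],"delta_rot":[0,0,-0.07],"jaw":130},{"travel":[0,0,0],"delta_rot":[0,0,0],"jaw":130},{"travel":[0,0,0],"delta_rot":[0,0,0],"jaw":130},{"travel":[0,0,0],"delta_rot":[0,0,0],"jaw":130}]'
python3 p.py
python3 -m creep '[{"travel":[0,0,0],"delta_rot":[0,0,0],"jaw":0},{"travel":[0,0,0],"delta_rot":[0,0,0],"jaw":0},{"travel":[0,0,0],"delta_rot":[0,0,0],"jaw":0},{"travel":[0,0,0],"delta_rot":[0,0,0],"jaw":0},{"travel":[0,0,0],"delta_rot":[0,0,0],"jaw":0},{"travel":[0,0,-15],"delta_rot":[0,0,0],"jaw":0},{"travel":[0,0,-30],"delta_rot":[0,0,0],"jaw":0},{"travel":[0,0,-40],"delta_rot":[0,0,0],"jaw":0},{"travel":[0,0,-40],"delta_rot":[0,0,0],"jaw":0},{"travel":[0,0,-30],"delta_rot":[0,0,0],"jaw":0},{"travel":[0,0,0],"delta_rot":[0,0,0],"jaw":0},{"travel":[0,0,0],"delta_rot":[0,0,0],"jaw":0}]'
python3 p.py
python3 - <<'E'
from h import *
c=cam("wrist"); s=env.read_state(); m=mask(c,"green"); print(cen(m)); print((c["o"]-O)@A)
q=cen(m)[0].astype(int); cv2.imwrite("pics/w7.png",cv2.resize(c["color"][max(0,q[1]-60):q[1]+60,max(0,q[0]-80):q[0]+80],None,fx=5,fy=5,interpolation=cv2.INTER_CUBIC))
E
```

```text
time_s: 21.8
tool_pos: [544.6, -137.5, 47.1]
tcp_rot: [160.0, 15.8, 119.9]
wrist_force: [-4.4, -4.6, 4.9]
gripper_width: 0.65
grasp_force: 31.4
side [ 63.8 -46.1 102. ] [  63.4 -108.9  102. ] [ 49.9 -42.5 100. ] go left -3.6
top [ 63.5 -44.2 102. ] [  63.4 -107.3  102. ] [ 52.2 -44.1 100. ] go left -0.1
wrist [ 65.6 -43.9 102. ] [  63.8 -108.9  102. ] [ 59.5 -45.3 100. ] go left 1.4
q6 -76.78977458581237
time_s: 23.15
tool_pos: [479.0, -128.9, 187.7]
tcp_rot: [160.0, 15.8, 120.0]
wrist_force: [0.7, 0.2, -0.1]
gripper_width: 1.001
grasp_force: 0.0
side [ 63.7 -45.9 102. ] [  63.4 -108.9  102. ] [ 49.9 -41.4 100. ] go left -4.5
top [ 63.5 -44.2 102. ] [  63.4 -107.3  102. ] [ 52.2 -44.1 100. ] go left -0.1
wrist [ 63.  -45.4 102. ] [  61.9 -108.3  102. ] [ 51.4 -44.6 100. ] go left -0.8
q6 -67.22401195341173
(array([447.03225806, 277.0483871 ]), array([441, 272,  12,  10,  62], dtype=int32))
[-246.76834239  -18.35475941  316.40136184]
```

View pics/w7.png

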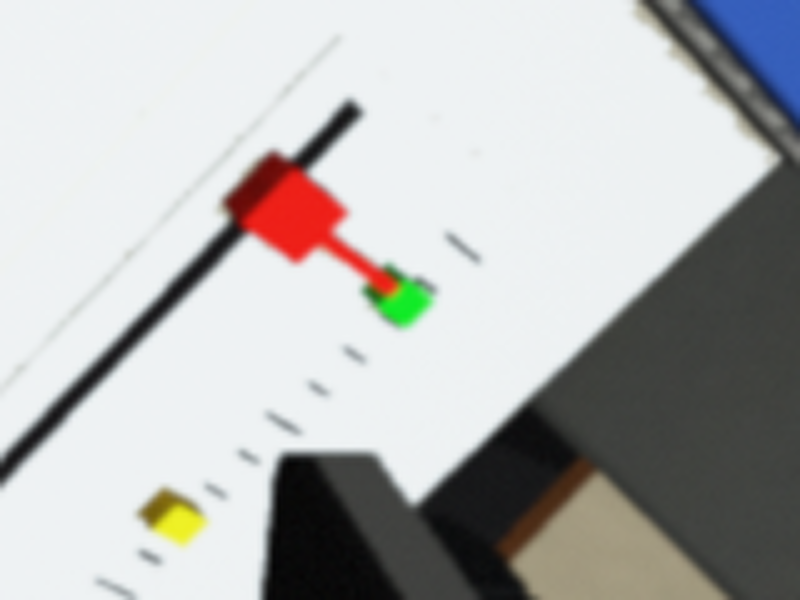

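The wrist crop shows the pointer tip (388,287) meeting the green mark (402,300), near its middle. I'll take one closer look from above to confirm, with the gripper clear.

Run:
```python
from h import *
s=env.read_state(); T=A.T@Ro.from_euler("xyz",s["tcp_rot"],degrees=True).as_matrix()
print((T.T@np.array([170,-30,70])).round(0))
```

```text
[-140.  123.    8.]
```

```bash
python3 -m creep '[{"travel":[-28,24.6,1.6],"delta_rot":[0,0,0],"jaw":0},{"travel":[-28,24.6,1.6],"delta_rot":[0,0,0],"jaw":0},{"travel":[-28,24.6,1.6],"delta_rot":[0,0,0],"jaw":0},{"travel":[-28,24.6,1.6],"delta_rot":[0,0,0],"jaw":0},{"travel":[-28,24.6,1.6],"delta_rot":[0,0,0],"jaw":0},{"travel":[0,0,0],"delta_rot":[0,0,0],"jaw":0},{"travel":[0,0,0],"delta_rot":[0,0,0],"jaw":0},{"travel":[0,0,0],"delta_rot":[0,0,0],"jaw":0}]'
python3 p.py
python3 - <<'E'
from h import *
c=cam("wrist"); print((c["o"]-O)@A); P=(cloud(c)-O)@A
for k in("green","red","orange","yellow"):
    m=mask(c,k); g=(m>0)&(c["depth"]>0)
    if g.any(): print(k,g.sum(),np.percentile(P[g],[5,50,95],axis=0).round(1).tolist())
r=(mask(c,"red")>0)&(c["depth"]>0)&(P[...,0]>38)&(P[...,2]>94); print(P[r][:,1].mean(),P[r].mean(0))
print(pt(c,None))
q=cen(mask(c,"green"))[0].astype(int); cv2.imwrite("pics/w8.png",cv2.resize(c["color"][max(0,q[1]-60):q[1]+60,max(0,q[0]-80):q[0]+80],None,fx=5,fy=5,interpolation=cv2.INTER_CUBIC))
E
```

```text
time_s: 24.15
tool_pos: [642.0, -177.4, 255.1]
tcp_rot: [160.2, 15.5, 120.1]
wrist_force: [0.4, -0.7, 0.1]
gripper_width: 1.0
grasp_force: 0.0
side [ 63.8 -46.1 102. ] [  63.5 -108.6  102. ] [ 49.9 -43.6 100. ] go left -2.5
top [ 63.5 -44.4 102. ] [  60.  -106.5  102. ] [ 52.2 -44.1 100. ] go left -0.3
wrist [ 63.1 -45.2 102. ] [  61.7 -108.3  102. ] [ 48.7 -44.5 100. ] go left -0.8
q6 -60.831367698814404
[-77.61134099 -48.28448354 387.8650484 ]
green 145 [[57.6, -48.7, 101.4], [64.1, -44.7, 102.7], [211.9, 190.5, 104.1]]
red 565 [[8.6, -50.3, 103.1], [18.5, -44.5, 105.5], [45.1, -38.5, 106.8]]
orange 3 [[55.9, -45.9, 99.3], [56.4, -45.4, 102.4], [57.2, -44.4, 103.7]]
yellow 106 [[57.0, -111.7, 100.1], [61.1, -108.2, 102.5], [66.7, -104.5, 103.6]]
-44.589336004994856 [ 46.51035517 -44.589336   103.67368479]
{'green': array([ 63.38865565, -45.28819328, 102.        ]), 'yellow': array([  61.56977754, -108.36910925,  102.        ]), 'tip': array([ 48.25174522, -44.57354535, 100.        ])}
```

View pics/w8.png

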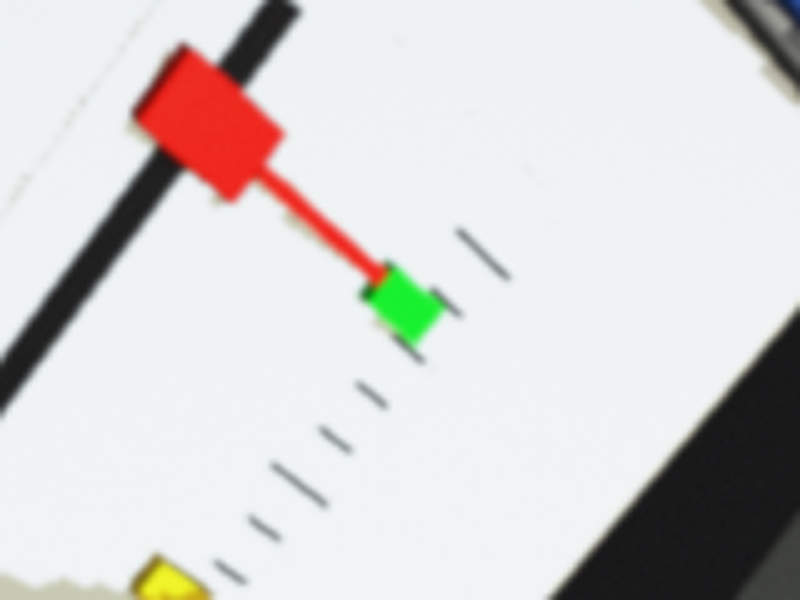

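The crop shows the pointer tip (380,275) meeting the middle of the green mark's near face. The measured error is under 1 mm, the cover is shut and the arm is clear, so I'm handing in.

```bash
python3 -c "
from cell import env
print(env.job_done())"
```

```text
the job is handed in; nothing more can be done
None
```

The job is handed in: the cover is latched shut (on the second try; the first press slipped off the tab), the pointer is within about 1 mm of the green mark's middle by my camera measurements, the arm is clear, and I saw no bystander touched. The hand-in returned no verdict.

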